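# File the paint tins into the gated lane

## Task

Push the two paint tins that stand outside into the aluminium lane, one after the other, so that they stand in single file behind the tin already in there. Push the file back far enough for the yellow gate to pass, then slide the gate fully shut across the mouth. Keep the tins upright and sliding on the table, never lifted, and leave the roll of masking tape where it lies.

Things in the scene. Friction and masses are not known exactly. Their poses are not given: they have to be found in the camera images.
- rack: aluminium lane fixed to the table, open above and below: two rails 86 mm apart inside, 10 mm thick, 40 mm high, from y = 6 mm to the end stop at y = 248 mm (55 mm high). Origin: on the table, on the centre line in the gate plane (mouth); +y runs into the lane, z up. From y = -6 to -37 mm wings 40 mm high flare from 86 to about 115 mm apart
- gate (a joint): yellow upright gate plate, 110 mm long, 6 mm thick, top 47 mm above the table; slides along the rack's x axis in the plane y = 0 with 1 to 2 N. 0 = fully shut across the mouth, 0.100 m = fully open, drawn out to the rack's -x side (mouth clear from 0.090). Its 22 mm high guide channel is fixed at rack x = -53 to -113, y = -12 to 12 mm
- gate_handle (a point): grip point of the black upright round post on top of the gate: post 15 mm diameter (head 19 mm), from 48 to 110 mm above the table, this point 85 mm above the table. In the rack's frame it is at x = 35 mm - gate value, y = 0
- tin_inside: small round paint tin, white with red bands and a green-stained metal lid, 77 mm diameter, 77 mm high, 0.28 kg; stands loose in the lane, not always against the stop. Origin: centre of its underside, z up
- tin_near: small round paint tin, white with red bands and a green-stained metal lid, 77 mm diameter, 77 mm high, 0.28 kg; stands outside the lane, in front of its mouth. Origin: centre of its underside, z up
- tin_far: small round paint tin, white with red bands and a green-stained metal lid, 77 mm diameter, 77 mm high, 0.28 kg; stands outside the lane, in front of its mouth. Origin: centre of its underside, z up
- masking_tape: roll of masking tape, beige, lying flat, 98 mm across, 25 mm high; a bystander. Origin: centre of its underside
Mind the look-alikes: they are no part of the job. Leave any pink look-alike of the tin_near alone.

How it is judged (in metres and radians):
On the way, in this order (a step that is already met when the one before it is completed fails the run):
1. one of the two outside tins is pushed through the mouth into the lane (its centre at least 20 mm past the gate plane) (((y of tin_near in the frame of rack between 0.02 and 0.24 m and x of tin_near in the frame of rack between -0.015 and 0.015 m) or (y of tin_far in the frame of rack between 0.02 and 0.24 m and x of tin_far in the frame of rack between -0.015 and 0.015 m))), for 0.1 s.
2. the other tin is pushed in after it, so that both are in the lane (y of tin_near in the frame of rack between 0.02 and 0.24 m and x of tin_near in the frame of rack between -0.015 and 0.015 m and y of tin_far in the frame of rack between 0.02 and 0.24 m and x of tin_far in the frame of rack between -0.015 and 0.015 m), for 0.1 s.
At the end, for the whole second after the job is handed in: All three tins stand upright (0.1 rad) and still between the rails (within 15 mm of the centre line): the one from inside at the back (centre 180 to 240 mm past the gate plane), the other two in front of it in either order (30 to 160 mm); the gate is shut (below 6 mm) (y of tin_inside in the frame of rack between 0.18 and 0.24 m and x of tin_inside in the frame of rack between -0.015 and 0.015 m and y of tin_near in the frame of rack between 0.03 and 0.16 m and x of tin_near in the frame of rack between -0.015 and 0.015 m and y of tin_far in the frame of rack between 0.03 and 0.16 m and x of tin_far in the frame of rack between -0.015 and 0.015 m and angle between each of tin_inside, tin_near, tin_far's own z axis and vertical below 0.1 rad and linear speed of each of tin_inside, tin_near, tin_far below 0.02 m/s and value of joint gate below 0.006 m); the robot touches nothing.
It fails at once if tin_inside is lifted more than 20 mm off the table or tipped by more than 0.5 rad (height (world z) of tin_inside above 0.02 m or angle between tin_inside's own z axis and vertical above 0.5 rad).
It fails at once if tin_near is lifted more than 20 mm off the table or tipped by more than 0.5 rad (height (world z) of tin_near above 0.02 m or angle between tin_near's own z axis and vertical above 0.5 rad).
It fails at once if tin_far is lifted more than 20 mm off the table or tipped by more than 0.5 rad (height (world z) of tin_far above 0.02 m or angle between tin_far's own z axis and vertical above 0.5 rad).
It fails at once if the roll of masking tape is moved by more than 30 mm (distance of masking_tape from where it was at the start of the episode above 0.03 m).
It also fails if it takes over 70 s, if anything falls off the work surface, if the arm or the gripper's body presses on something with over 40 N, if the wrist force passes 120 N, or if a joint passes its speed limit or range.

## Robot

A 7-joint arm with a two-finger parallel gripper is mounted at the origin on the work surface; the furniture and walls round the work are solid. World frame = base frame: x ahead of the robot, y to its left, z up, the work surface at z = 0. Lengths are in mm, angles in degrees, forces in N, time in s.
With the tool pointing down it reaches from about 350 to 900 mm from the base axis. Payload 7.2 kg.
Tool frame: the origin (TCP) lies at the very end of the fingers, on their centre line; the grasp point (between the pads) lies hold_point_z behind it (hold_point_z is the distance from the TCP to the grasp point, in mm); z points along the fingers, y is the line along which they close (so a half turn about z gives the same grasp; the last joint's range is limited). The gripper opens to 85 mm and grips with 20 to 120 N. Pads are 22 mm wide; open, the fingers measure 114 mm over their backs; the gripper's body (76 mm by 85 mm) begins 54 mm behind the grasp point. The pads swing forward as they close: fully open they stand 13 mm farther back than shut.
Start: joints at [61.696, 23.554, -0.728, 91.456, 0.321, 64.991, -4.71], TCP at [258.145, -569.201, 231.297] pointing down, gripper open.
Joint ranges: [-169.25, 169.25], [-16.82, 113.86], [-84.01, 82.57], [7.8, 145.47], [-59.2, 239.2], [7.22, 106.19], [-163.78, 163.78]. Speed limits (degrees/s): [136.94, 136.94, 172.46, 172.46, 180, 180, 180].

## Interface

Orientations are given as a 3x3 rotation matrix whose columns are the frame's x, y, z axes.
In Python, from rig import sense, camera, job_done, masks_of, spot_point, hold_point_z gives the robot as it stands. The module is installed in compiled form; this text tells all that it offers.
- The arm moves only by the tool drive_tool, never from a script. Its argument "targets" is a list of rows, each an object with "dp": the shift along the world's x, y, z in units of 4 cm (1.0 is 4 cm), a list of three; "dr": the turn, a rotation vector about the world's x, y, z in units of 0.5 rad (1.0 is 0.5 rad), a list of three. A call has 1 to 8 rows; each row shifts and turns the commanded pose from where the row before left it; what a row does not reach is not made up. A row lasts 1/12 s, in which the tool goes at most 41.7 mm and 7.16 degrees, less where a joint would pass 70% of its speed; a pose out of reach is approached as far as the arm can. A call with a number of a shift or a turn outside -1 to 1 is refused whole. A call with a gripper value outside its range is refused whole. "claw" is the finger opening in mm, from 0 to 85.4, set as the call begins (left out, the last holds). The fingers move at their own pace and stop on an object; "force" is the grip in N (left out, the last holds). Time passes only in rows, so rows that do not move let the fingers close. It gives the time, the measured TCP pose, the force, the opening and the grip force at its end, in the units of the state.
- sense(): the state, without advancing time (a new reading comes with each control period).
- camera(name): name is "side" or "top"; returns a dict with "image" (400x640x3 uint8, red, green, blue), "depth" (400x640 float32, mm along the optical axis (not along the pixel's ray), 0 where there is no reading), "camera_matrix" (3x3 intrinsics, pixels), "cam_to_world" (4x4, takes a point from camera to world coordinates). Camera axes: x right, y down, z forward; pixel columns grow to the right and rows downward; lengths in mm; the calibration is good to about 2 mm. A picture is of the moment at which its call begins.
- job_done(): hands the job in; it is judged then, once.
Trained networks look in a picture, given as the dict that the camera call returned (one of the last four; its "shot" number tells which), for a name from the list of things; names that differ only in an ending like _2 or _b are one class to them, and where a whole thing is asked for, a point or a joint stands for the part that bears it (a point fixed in the world has none). Each returns a list of dicts, best first, with "score" (0 to 1); they miss things now and then, are a little off and sometimes report something else, mostly with a low value. They report only what shows in the picture. A call takes as long as a camera call. They do not tell look-alikes from the thing itself.
- masks_of(picture, thing): "region" (400x640 bool, what is visible of it) and "rect" ([centre column, centre row, width, height] in pixels, round what is visible of it).
- spot_point(picture, thing): "xy" ([column, row] in pixels: a listed point, or the origin of a listed thing).
The state is a dict: "t": time; "q": joint angles; "dq": joint speeds; "tau": joint torques, N m; "tool_pos": TCP position; "ee_rot": TCP orientation; "ft_force": force on the tool from outside, world axes, zero at the start; "torque": the same for the moment, N m; "gripper_width": finger opening in mm; "finger_force": force on a finger pad.
Only numpy, scipy, OpenCV 4.12 (cv2) and the standard library are available. Lean on these libraries where they do the work, as an engineer would, in place of code of your own. Each camera call takes 0.05 s, during which the arm holds its last target. There are 200 camera calls.

## Working session

There is one attempt and no reset: what is moved stays moved. The work goes in short steps, Python scripts to look and compute and a tool call to move; the robot and the scene stay as the last step left them, time stands still between calls to the robot, and variables do not carry over. Pictures are saved under pics/ and viewed, at most 10 in all, crops included, and the job is handed in when it is done.

Besides the shell and the picture viewer there is one more tool, called after "Emit:" by a JSON object that holds its "api" and its "payload". drive_tool: Moves the arm, as the interface text tells. Shifts and turns lie within -1 to 1; 1 stands for 4 cm of shift or 0.5 rad of turn. Its arguments: {"type":"object","properties":{"targets":{"type":"array"},"claw":{"type":"number"},"force":{"type":"number"}},"required":["targets"]}

```bash
mkdir -p pics; cat > h.py <<'E'
import numpy as np, cv2
from rig import *
def P(pic,u,v,z=None):
    K=pic["camera_matrix"];T=np.array(pic["cam_to_world"])
    r=np.linalg.inv(K)@np.array([u,v,1.0])
    if z is None:
        d=pic["depth"][int(round(v)),int(round(u))]; return (T@np.append(r*d,1))[:3]
    o=T[:3,3]; w=T[:3,:3]@r; return o+w*(z-o[2])/w[2]
def cloud(pic,m=None):
    K=pic["camera_matrix"];T=np.array(pic["cam_to_world"]);d=pic["depth"]
    v,u=np.nonzero((d>0)&(m if m is not None else True))
    p=(np.linalg.inv(K)@np.vstack([u,v,np.ones_like(u)]))*d[v,u]
    return (T[:3,:3]@p).T+T[:3,3]
def save(pic,n): cv2.imwrite(f"pics/{n}.png",pic["image"][:,:,::-1])
E
python3 - <<'E'
from h import *
for n in("top","side"):
    p=camera(n);save(p,n+"0")
    print(n,p["shot"],np.round(np.array(p["cam_to_world"]),2).tolist())
    for t in("tin_near","rack","gate","masking_tape"):
        for m in masks_of(p,t):
            if m["score"]<.2: continue
            c=cloud(p,m["region"]); zt=np.percentile(c[:,2],95); top=c[abs(c[:,2]-zt)<6]
            print(t,round(m["score"],2),np.round(m["rect"]),"ztop",round(zt),"topmean",np.round(top.mean(0)),"mid",np.round((top.min(0)+top.max(0))/2))
    for t in("gate_handle","rack"):
        for s in spot_point(p,t): print(t,s["score"],s["xy"],P(p,*s["xy"],85 if t!="rack" else 0))
s=sense();print(s["t"],s["tool_pos"],s["ee_rot"],hold_point_z)
E
```

```text
top 1 [[-0.02, -0.99, 0.15, 168.31], [-1.0, 0.02, -0.01, -295.13], [0.0, -0.15, -0.99, 1410.26], [0.0, 0.0, 0.0, 1.0]]
tin_near 0.81 [338. 204.  27.  32.] ztop 78 topmean [ 367. -367.   75.] mid [ 368. -367.   77.]
tin_near 0.54 [315. 278.  26.  17.] ztop 79 topmean [ 173. -298.   75.] mid [ 169. -303.   77.]
rack 0.74 [255. 181. 113.  85.] ztop 56 topmean [490. -25.  55.] mid [ 444. -129.   56.]
gate 0.66 [295. 196.   4.  48.] ztop 112 topmean [ 426. -256.  110.] mid [ 426. -255.  111.]
gate 0.58 [339. 202.  26.  31.] ztop 78 topmean [ 369. -367.   75.] mid [ 369. -367.   77.]
masking_tape 0.67 [404. 182.  34.  38.] ztop 29 topmean [ 429. -554.   26.] mid [ 430. -554.   28.]
gate_handle 0.43 [293.4, 182.5] [ 418.96256692 -252.58574096   85.        ]
rack 0.8 [297.1, 167.8] [ 476.65603258 -260.97720649    0.        ]
side 2 [[-1.0, -0.0, 0.03, 363.68], [-0.02, 0.5, -0.87, 511.58], [-0.01, -0.87, -0.49, 555.27], [0.0, 0.0, 0.0, 1.0]]
tin_near 0.7 [270. 204.  35.  46.] ztop 75 topmean [ 483. -397.   72.] mid [ 483. -399.   73.]
tin_near 0.64 [322. 213.  34.  48.] ztop 74 topmean [ 371. -363.   72.] mid [ 370. -364.   73.]
rack 0.92 [268. 282. 146. 152.] ztop 61 topmean [ 454. -153.   59.] mid [ 485. -125.   61.]
gate 0.81 [317. 233.  56.  48.] ztop 103 topmean [ 427. -250.  105.] mid [ 428. -253.  103.]
masking_tape 0.77 [300. 181.  39.  27.] ztop 24 topmean [ 429. -550.   22.] mid [ 432. -552.   22.]
gate_handle 0.58 [293.8, 221.0] [ 425.43924609 -246.19430059   85.        ]
0.7 [ 258.14429461 -569.18797646  231.32454144] [[ 9.10680224e-01  4.13112005e-01  6.32139136e-06]
 [ 4.13112005e-01 -9.10680223e-01 -5.14861184e-05]
 [-1.55127675e-05  4.94988326e-05 -9.99999999e-01]] 18.700000000000003
```

```bash
python3 - <<'E'
import cv2,numpy as np
a=cv2.imread("pics/top0.png")[90:340,170:470];b=cv2.imread("pics/side0.png")[120:380,170:470]
cv2.imwrite("pics/both.png",np.hstack([cv2.resize(a,(400,333)),cv2.resize(b,(400,347))[:333]]))
E
```

```text
(no output)
```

View pics/both.png

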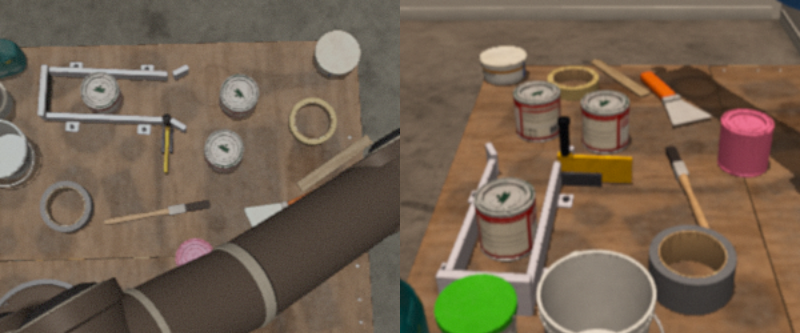

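The picture shows the lane with its mouth to the right in the top view (along world -y). Tin candidates in top-view pixels:
- Inside tin at (245,159).
- Far outside tin at (348,161).
- Near outside tin at (337,203).
- Pink look-alike at (316,277), to be left alone.
- Cream-lidded tub at (423,130), which is not a tin.
- Beige tape at (405,180).
- Grey tape at (220,245).

The drawn-out gate and its black handle are at (295,182). Next I'll fit the rack and tins precisely.

```bash
cat >> h.py <<'E'
def tins(cs=("top",),lim=(380,560,-480,-20)):
    out=[]
    for n in cs:
        p=camera(n);c=cloud(p)
        t=c[(c[:,2]>68)&(c[:,2]<84)&(c[:,0]>lim[0]-60)&(c[:,0]<lim[1])&(c[:,1]>lim[2])&(c[:,1]<lim[3])]
        g=np.zeros((600,700),np.uint8); i=((t[:,:2]-[100,-600])).astype(int)
        ok=(i[:,0]>=0)&(i[:,0]<600)&(i[:,1]>=0)&(i[:,1]<700); g[i[ok,0],i[ok,1]]=255
        g=cv2.morphologyEx(g,cv2.MORPH_CLOSE,np.ones((7,7)))
        k,l,st,ce=cv2.connectedComponentsWithStats(g)
        for j in range(1,k):
            if st[j,4]>600:
                cn=cv2.findContours((l==j).astype(np.uint8),0,1)[0][0];(cy,cx),r=cv2.minEnclosingCircle(cn)
                out.append((n,round(cx+100,1),round(cy-600,1),round(r,1),"cen",round(ce[j,1]+100,1),round(ce[j,0]-600,1)))
    return out
E
python3 - <<'E'
from h import *
for o in tins(("top","side")): print(o)
for n in("top","side"):
    p=camera(n);c=cloud(p)
    m=(c[:,2]>36)&(c[:,2]<44)&(c[:,1]>-235)&(c[:,1]<-40)&(c[:,0]>420)&(c[:,0]<560)
    r=c[m]
    for lo in range(-230,-40,30):
        q=r[(r[:,1]>=lo)&(r[:,1]<lo+30)]; h,e=np.histogram(q[:,0],bins=np.arange(420,562,5)); print(n,lo,[(int(a),int(b)) for a,b in zip(e,h) if b>1], )
    e=c[(c[:,2]>49)&(c[:,2]<60)&(c[:,1]>-60)&(c[:,1]<20)&(c[:,0]>420)&(c[:,0]<550)]
    print("stop",np.round(e.min(0)),np.round(e.max(0)),np.round(e.mean(0)),np.round(np.polyfit(e[:,0],e[:,1],1),3))
    w=c[(c[:,2]>34)&(c[:,2]<44)&(c[:,1]>-310)&(c[:,1]<-255)&(c[:,0]>400)&(c[:,0]<570)]
    print("wing/gate",np.round(w[::max(1,len(w)//25),:2]).tolist())
    hd=c[(c[:,2]>95)&(c[:,2]<118)&(c[:,1]>-300)&(c[:,1]<-210)&(c[:,0]>380)&(c[:,0]<550)];print("handle",len(hd),hd.mean(0))
E
```

```text
('top', 367.5, -367.6, 38.8, 'cen', np.float64(367.6), np.float64(-367.6))
('top', 480.3, -400.7, 39.7, 'cen', np.float64(479.5), np.float64(-401.5))
('top', 491.5, -122.9, 39.4, 'cen', np.float64(491.7), np.float64(-122.9))
('side', 369.6, -364.0, 40.6, 'cen', np.float64(369.8), np.float64(-365.8))
('side', 482.4, -398.8, 39.9, 'cen', np.float64(482.7), np.float64(-399.7))
('side', 494.2, -120.6, 39.7, 'cen', np.float64(494.1), np.float64(-120.7))
top -230 [(430, 3), (435, 19), (440, 15), (525, 4), (530, 16), (535, 18)]
top -200 [(435, 17), (440, 15), (530, 8), (535, 18), (540, 3)]
top -170 [(435, 13), (440, 18), (445, 7), (465, 3), (470, 2), (530, 7), (535, 13), (540, 13)]
top -140 [(435, 3), (440, 13), (445, 21), (450, 5), (455, 4), (535, 6), (540, 17)]
top -110 [(440, 14), (445, 20), (455, 2), (460, 2), (535, 7), (540, 16), (545, 8)]
top -80 [(440, 8), (445, 16), (450, 10), (535, 3), (540, 17), (545, 11)]
top -50 [(440, 3), (445, 5), (450, 6), (540, 5), (545, 5)]
stop [448. -14.  49.] [550.   5.  60.] [498.  -5.  54.] [-0.069 29.431]
wing/gate [[547.0, -296.0], [545.0, -291.0], [
[... 1251 characters left out ...]
.  57.] [498.  -1.  54.] [-0.064 31.121]
wing/gate [[548.0, -300.0], [544.0, -299.0], [549.0, -294.0], [545.0, -294.0], [551.0, -292.0], [546.0, -288.0], [543.0, -292.0], [551.0, -291.0], [546.0, -286.0], [542.0, -288.0], [421.0, -288.0], [417.0, -289.0], [545.0, -280.0], [540.0, -278.0], [537.0, -282.0], [419.0, -285.0], [548.0, -285.0], [543.0, -278.0], [539.0, -278.0], [421.0, -282.0], [417.0, -284.0], [542.0, -277.0], [538.0, -273.0], [534.0, -275.0], [419.0, -279.0], [542.0, -272.0], [537.0, -270.0], [533.0, -269.0], [538.0, -265.0], [535.0, -269.0], [531.0, -268.0], [536.0, -265.0], [533.0, -269.0], [539.0, -267.0], [535.0, -265.0]]
handle 82 [ 427.51987469 -249.64109343  104.18606337]
```

Emit:
{"api": "drive_tool", "payload": {"targets": [{"dp":[0.62,0.275,-0.2],"dr":[0,0,0.24]},{"dp":[0.62,0.275,-0.2],"dr":[0,0,0.24]},{"dp":[0.62,0.275,-0.2],"dr":[0,0,0.24]},{"dp":[0.62,0.275,-0.2],"dr":[0,0,0.24]},{"dp":[0.62,0.275,-0.2],"dr":[0,0,0.24]},{"dp":[0.62,0.275,-0.2],"dr":[0,0,0.24]},{"dp":[0.62,0.275,-0.2],"dr":[0,0,0.24]},{"dp":[0.62,0.275,-0.2],"dr":[0,0,0.24]}], "claw": 34, "force": 20}}

```text
t: 1.57
tool_pos: [457.7, -480.6, 167.0]
ee_rot: [[0.178, 0.984, 0.0], [0.984, -0.178, -0.0], [-0.0, 0.0, -1.0]]
ft_force: [-0.0, -0.8, -0.7]
gripper_width: 34.1
finger_force: 0.0
```

Emit:
{"api": "drive_tool", "payload": {"targets": [{"dp":[0.3,0.1,-0.2],"dr":[0,0,0.116]},{"dp":[0.3,0.1,-0.3],"dr":[0,0,0.116]},{"dp":[0,0,-0.6],"dr":[0,0,0]},{"dp":[0,0,-0.8],"dr":[0,0,0]},{"dp":[0,0,-0.8],"dr":[0,0,0]},{"dp":[0,0,-0.6],"dr":[0,0,0]},{"dp":[0,0,-0.1],"dr":[0,0,0]},{"dp":[0,0,0],"dr":[0,0,0]}]}}

```text
t: 2.23
tool_pos: [479.6, -472.4, 29.5]
ee_rot: [[0.069, 0.998, -0.003], [0.998, -0.069, 0.003], [0.002, -0.003, -1.0]]
ft_force: [0.5, -0.4, 0.7]
gripper_width: 34.0
finger_force: 0.0
```

```bash
python3 - <<'E'
from h import *
p=camera("side");save(p,"s1");i=p["image"][120:320,220:420];cv2.imwrite("pics/s1c.png",cv2.resize(i,(600,600))[:,:,::-1])
print([np.round(x,3) for x in (sense()["tool_pos"],sense()["ee_rot"])])
t=camera("top")
c=cloud(t);T=t["image"][t["depth"]>0].astype(int)
y=(T[:,0]>120)&(T[:,1]>90)&(T[:,2]<60)&(c[:,0]>300)&(c[:,0]<480)&(c[:,1]<-220)&(c[:,1]>-300)
print("gate yellow",y.sum(),c[y].min(0) if y.any() else 0,c[y].max(0) if y.any() else 0)
E
```

```text
[array([ 480.673, -473.257,   31.516]), array([[ 0.069,  0.998, -0.   ],
       [ 0.998, -0.069,  0.   ],
       [ 0.   , -0.   , -1.   ]])]
gate yellow 22 [ 361.62416214 -258.20769542   -0.68725608] [ 416.42929883 -249.31045257   51.91726365]
```

View pics/s1c.png

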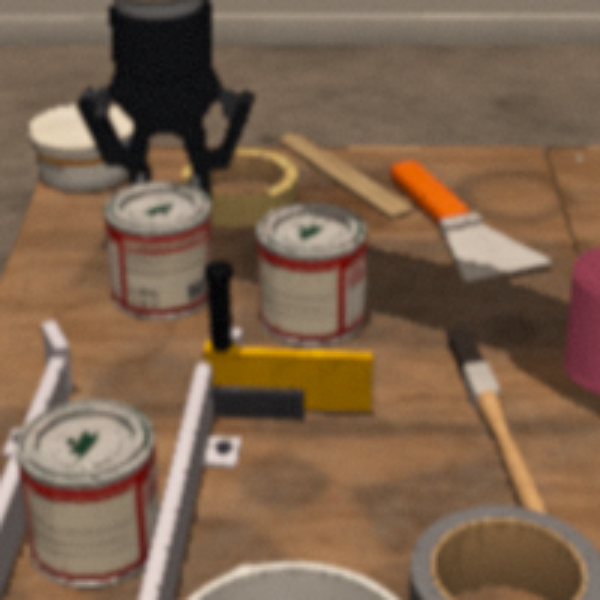

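The crop shows the open fingers behind tin_far (image (273,203)), tin_near at (324,212), and the gate drawn clear. The finger knuckles look wide, so I'll measure them against the 110 mm post.

```bash
python3 - <<'E'
from h import *
p=camera("side");c=cloud(p)
m=(abs(c[:,0]-480)<90)&(c[:,1]<-435)&(c[:,1]>-530)&(c[:,2]>40)&(c[:,2]<260)
for z in range(40,260,12):
    q=c[m&(abs(c[:,2]-z)<6)&(c[:,1]>-500)]
    if len(q)>2: print(z,len(q),np.round(q[:,0].min()-480),np.round(q[:,0].max()-480),np.round(q[:,1].min()),np.round(q[:,1].max()))
E
```

```text
52 17 -29.0 31.0 -480.0 -461.0
64 72 -29.0 33.0 -484.0 -456.0
76 88 -45.0 50.0 -482.0 -436.0
88 159 -49.0 54.0 -486.0 -453.0
100 145 -54.0 60.0 -485.0 -449.0
112 179 -57.0 63.0 -483.0 -448.0
124 240 -64.0 67.0 -480.0 -449.0
136 305 -63.0 66.0 -485.0 -448.0
148 144 -39.0 44.0 -475.0 -455.0
160 85 -36.0 38.0 -475.0 -435.0
172 152 -36.0 39.0 -473.0 -435.0
184 140 -35.0 38.0 -465.0 -435.0
196 145 -35.0 37.0 -466.0 -435.0
208 205 -35.0 37.0 -488.0 -435.0
220 77 -38.0 41.0 -465.0 -436.0
232 133 -38.0 41.0 -480.0 -435.0
244 151 -38.0 41.0 -475.0 -435.0
256 126 -37.0 39.0 -473.0 -435.0
```

Emit:
{"api": "drive_tool", "payload": {"targets": [{"dp":[0,0.3,-0.02],"dr":[0,0,0]},{"dp":[0,0.25,0],"dr":[0,0,0]},{"dp":[0,0.2,0],"dr":[0,0,0]},{"dp":[0,0.22,0],"dr":[0,0,0]},{"dp":[0,0.25,0],"dr":[0,0,0]},{"dp":[0,0.25,0],"dr":[0,0,0]},{"dp":[0,0.25,0],"dr":[0,0,0]},{"dp":[0,0.25,0],"dr":[0,0,0]}]}}

```text
t: 3.05
tool_pos: [480.7, -393.5, 30.8]
ee_rot: [[0.069, 0.998, 0.0], [0.998, -0.069, -0.0], [-0.0, 0.001, -1.0]]
ft_force: [-0.5, -2.7, 2.3]
gripper_width: 33.8
finger_force: 1.6
```

```bash
python3 - <<'E'
from h import *
for o in tins(("side",)): print(o)
print(sense()["tool_pos"],sense()["ft_force"])
E
```

```text
('side', 371.1, -364.0, 40.4, 'cen', np.float64(369.6), np.float64(-366.2))
('side', 484.9, -359.5, 53.6, 'cen', np.float64(484.4), np.float64(-350.2))
('side', 493.0, -121.2, 40.9, 'cen', np.float64(494.0), np.float64(-120.5))
[ 480.98856102 -390.5636161    30.46497406] [-1.68875033  1.57313007  0.91216592]
```

Emit:
{"api": "drive_tool", "payload": {"targets": [{"dp":[0,0.25,0],"dr":[0,0,0]},{"dp":[0,0.3,0],"dr":[0,0,0]},{"dp":[0,0.35,0],"dr":[0,0,0]},{"dp":[0,0.35,0],"dr":[0,0,0]},{"dp":[0,0.35,0],"dr":[0,0,0]},{"dp":[0,0.35,0],"dr":[0,0,0]},{"dp":[0,0.3,0],"dr":[0,0,0]},{"dp":[0,0.2,0],"dr":[0,0,0]}]}}

```text
t: 3.77
tool_pos: [480.6, -293.8, 30.4]
ee_rot: [[0.067, 0.998, -0.0], [0.998, -0.067, 0.001], [0.001, -0.0, -1.0]]
ft_force: [0.9, -1.1, -0.0]
gripper_width: 33.7
finger_force: 0.9
```

```bash
python3 - <<'E'
from h import *
for o in tins(("side",)): print(o)
p=camera("side")
for m in masks_of(p,"tin_near"):
    c=cloud(p,m["region"]);c=c[c[:,2]<70];print(m["rect"],c[:,0].min(),c[:,0].max(),c[:,1].max())
print(sense()["tool_pos"],sense()["ft_force"])
E
```

```text
('side', 369.2, -363.8, 40.0, 'cen', np.float64(369.1), np.float64(-365.6))
('side', 484.6, -259.8, 53.3, 'cen', np.float64(484.4), np.float64(-250.9))
('side', 494.3, -120.9, 40.1, 'cen', np.float64(494.0), np.float64(-120.8))
[324.0, 211.5, 38.0, 49.2] 329.48038936801606 410.7432067953203 -322.60750859505106
[429.4, 227.0, 45.0, 53.6] 85.50455727700438 196.55195473998174 -261.69646250321375
[ 480.64186965 -295.17863048   30.42051057] [-0.31719392 -1.47139937 -0.35784421]
```

Emit:
{"api": "drive_tool", "payload": {"targets": [{"dp":[0,-0.4,0],"dr":[0,0,0]},{"dp":[0,-0.6,0.3],"dr":[0,0,0]},{"dp":[0,0,0.8],"dr":[0,0,0]},{"dp":[-0.2,-0.1,0.9],"dr":[0,0,0]},{"dp":[-0.6,-0.2,0.6],"dr":[0,0,0]},{"dp":[-0.8,-0.2,0],"dr":[0,0,0]},{"dp":[-0.8,-0.2,0],"dr":[0,0,0]},{"dp":[-0.4,-0.1,0],"dr":[0,0,0]}]}}

```text
t: 4.58
tool_pos: [364.2, -370.3, 134.8]
ee_rot: [[0.073, 0.997, -0.002], [0.997, -0.073, -0.001], [-0.001, -0.002, -1.0]]
ft_force: [-0.1, -0.3, -0.2]
gripper_width: 33.9
finger_force: 0.0
```

Emit:
{"api": "drive_tool", "payload": {"targets": [{"dp":[0,0,0],"dr":[0,0,0]},{"dp":[0,0,0],"dr":[0,0,0]},{"dp":[0,0,0],"dr":[0,0,0]},{"dp":[0,0,0],"dr":[0,0,0]}], "claw": 85}}

```text
t: 4.92
tool_pos: [369.8, -368.1, 134.5]
ee_rot: [[0.068, 0.998, 0.001], [0.998, -0.068, 0.0], [0.0, 0.001, -1.0]]
ft_force: [-0.2, 0.7, -0.2]
gripper_width: 80.6
finger_force: 0.0
```

```bash
python3 - <<'E'
from h import *
for o in tins(("side","top")): print(o)
s=sense();print(s["tool_pos"],s["gripper_width"],s["ee_rot"])
E
```

```text
('side', 370.8, -364.3, 41.7, 'cen', np.float64(369.5), np.float64(-366.0))
('side', 482.3, -244.3, 40.7, 'cen', np.float64(483.9), np.float64(-245.1))
('side', 494.0, -121.3, 40.9, 'cen', np.float64(494.3), np.float64(-120.5))
('top', 481.6, -246.5, 39.0, 'cen', np.float64(481.3), np.float64(-246.8))
('top', 491.3, -123.2, 39.0, 'cen', np.float64(491.6), np.float64(-123.1))
[ 369.5968381  -367.91279847  134.31978088] 84.52372378043043 [[ 6.74130332e-02  9.97725095e-01  3.43493816e-04]
 [ 9.97725051e-01 -6.74131789e-02  4.31831514e-04]
 [ 4.54005148e-04  3.13601313e-04 -9.99999848e-01]]
```

Emit:
{"api": "drive_tool", "payload": {"targets": [{"dp":[-0.025,-0.7,0],"dr":[0,0,0]},{"dp":[0,-0.7,-0.2],"dr":[0,0,0]},{"dp":[0,0,-0.8],"dr":[0,0,0]},{"dp":[0,0,-0.9],"dr":[0,0,0]},{"dp":[0,0,-0.5],"dr":[0,0,0]},{"dp":[0,0,-0.2],"dr":[0,0,0]},{"dp":[0,0,0],"dr":[0,0,0]},{"dp":[0,0.2,0],"dr":[0,0,0]}]}}

```text
t: 5.68
tool_pos: [368.1, -417.6, 30.9]
ee_rot: [[0.07, 0.998, 0.001], [0.998, -0.07, -0.001], [-0.001, 0.001, -1.0]]
ft_force: [0.6, 0.2, 0.6]
gripper_width: 84.4
finger_force: 0.0
```

Emit:
{"api": "drive_tool", "payload": {"targets": [{"dp":[0,0.2,0],"dr":[0,0,0]},{"dp":[0,0.3,0],"dr":[0,0,0]},{"dp":[0,0.3,0],"dr":[0,0,0]},{"dp":[0,0.3,0],"dr":[0,0,0]},{"dp":[0,0.15,0],"dr":[0,0,0]},{"dp":[0,0,0],"dr":[0,0,0]}]}}

```text
t: 6.18
tool_pos: [367.9, -364.3, 31.0]
ee_rot: [[0.066, 0.998, 0.0], [0.998, -0.066, 0.0], [0.0, 0.0, -1.0]]
ft_force: [0.5, 0.1, 0.4]
gripper_width: 84.9
finger_force: 0.0
```

```bash
python3 - <<'E'
from h import *
for o in tins(("side","top")): print(o)
s=sense();print(s["tool_pos"],s["gripper_width"],s["ft_force"])
E
```

```text
('side', 379.4, -362.8, 47.6, 'cen', np.float64(371.6), np.float64(-365.8))
('side', 483.4, -243.8, 40.2, 'cen', np.float64(483.8), np.float64(-244.3))
('side', 493.2, -120.6, 40.5, 'cen', np.float64(494.0), np.float64(-120.1))
('top', 481.6, -247.0, 39.0, 'cen', np.float64(481.3), np.float64(-246.6))
('top', 491.5, -122.5, 39.1, 'cen', np.float64(491.5), np.float64(-122.9))
[ 367.79562159 -366.44453651   30.85905626] 85.05886085962977 [-0.29788035 -1.15426187 -0.18908222]
```

Emit:
{"api": "drive_tool", "payload": {"targets": [{"dp":[0,0,0],"dr":[0,0,0]},{"dp":[0,0,0],"dr":[0,0,0]},{"dp":[0,0,0],"dr":[0,0,0]},{"dp":[0,0,0],"dr":[0,0,0]}], "claw": 72, "force": 20}}

```text
t: 6.62
tool_pos: [368.0, -367.1, 30.9]
ee_rot: [[0.069, 0.998, 0.001], [0.998, -0.069, -0.001], [-0.001, 0.001, -1.0]]
ft_force: [-1.0, 1.3, 5.0]
gripper_width: 77.0
finger_force: 22.5
```

Emit:
{"api": "drive_tool", "payload": {"targets": [{"dp":[0.2,0,0],"dr":[0,0,0]},{"dp":[0.35,0,0],"dr":[0,0,0]},{"dp":[0.45,0,0],"dr":[0,0,0]},{"dp":[0.45,0,0],"dr":[0,0,0]},{"dp":[0.45,0,0],"dr":[0,0,0]},{"dp":[0.45,0,0],"dr":[0,0,0]},{"dp":[0.3,0,0],"dr":[0,0,0]},{"dp":[0.05,0,0],"dr":[0,0,0]}]}}

```text
t: 7.28
tool_pos: [477.3, -367.1, 30.9]
ee_rot: [[0.069, 0.998, 0.001], [0.998, -0.069, -0.001], [-0.001, 0.001, -1.0]]
ft_force: [-1.7, 1.9, 11.6]
gripper_width: 76.6
finger_force: 26.3
```

Emit:
{"api": "drive_tool", "payload": {"targets": [{"dp":[0,0,0],"dr":[0,0,0]},{"dp":[0,0,0],"dr":[0,0,0]},{"dp":[0,0,0],"dr":[0,0,0]},{"dp":[0,0,0],"dr":[0,0,0]}], "claw": 85}}

```text
t: 7.62
tool_pos: [474.8, -366.6, 30.2]
ee_rot: [[0.07, 0.998, -0.001], [0.998, -0.07, 0.0], [0.0, -0.001, -1.0]]
ft_force: [-0.3, 0.6, -0.5]
gripper_width: 85.3
finger_force: 0.0
```

Emit:
{"api": "drive_tool", "payload": {"targets": [{"dp":[0,-0.3,0],"dr":[0,0,0]},{"dp":[0,-0.4,0],"dr":[0,0,0]},{"dp":[0,-0.5,0],"dr":[0,0,0]},{"dp":[0,-0.35,0],"dr":[0,0,0]},{"dp":[0,0,0],"dr":[0,0,0]}]}}

```text
t: 8.03
tool_pos: [474.1, -433.3, 30.5]
ee_rot: [[0.073, 0.997, -0.0], [0.997, -0.073, -0.003], [-0.003, 0.0, -1.0]]
ft_force: [-0.9, -1.5, 0.3]
gripper_width: 84.8
finger_force: 0.0
```

```bash
python3 - <<'E'
from h import *
for o in tins(("side","top")): print(o)
s=sense();print(s["tool_pos"],s["gripper_width"],s["ft_force"])
E
```

```text
('side', 477.6, -365.1, 40.0, 'cen', np.float64(477.3), np.float64(-366.4))
('side', 483.1, -244.8, 40.8, 'cen', np.float64(484.1), np.float64(-244.3))
('side', 494.5, -120.5, 40.7, 'cen', np.float64(494.3), np.float64(-120.3))
('top', 482.1, -247.1, 39.4, 'cen', np.float64(481.4), np.float64(-246.7))
('top', 491.7, -122.8, 39.2, 'cen', np.float64(491.6), np.float64(-122.9))
[ 474.93615674 -428.98303999   30.15438349] 85.19051207987353 [ 0.0228812   1.4174022  -0.23583037]
```

Emit:
{"api": "drive_tool", "payload": {"targets": [{"dp":[0,0,0],"dr":[0,0,0]},{"dp":[0,0,0],"dr":[0,0,0]},{"dp":[0,0,0],"dr":[0,0,0]},{"dp":[0,0,0],"dr":[0,0,0]},{"dp":[0,0,0],"dr":[0,0,0]},{"dp":[0.01,0.2,0],"dr":[0,0,0]},{"dp":[0.01,0.25,0],"dr":[0,0,0]},{"dp":[0.01,0.25,0],"dr":[0,0,0]}], "claw": 34}}

```text
t: 8.8
tool_pos: [476.7, -399.5, 30.5]
ee_rot: [[0.069, 0.998, 0.0], [0.998, -0.069, -0.0], [-0.0, 0.0, -1.0]]
ft_force: [-0.2, -0.5, -0.4]
gripper_width: 33.9
finger_force: 0.6
```

Emit:
{"api": "drive_tool", "payload": {"targets": [{"dp":[0.015,0.3,0],"dr":[0,0,0]},{"dp":[0.015,0.35,0],"dr":[0,0,0]},{"dp":[0.015,0.35,0],"dr":[0,0,0]},{"dp":[0.015,0.35,0],"dr":[0,0,0]},{"dp":[0.015,0.35,0],"dr":[0,0,0]},{"dp":[0.015,0.35,0],"dr":[0,0,0]},{"dp":[0.015,0.3,0],"dr":[0,0,0]},{"dp":[0.015,0.3,0],"dr":[0,0,0]}]}}

```text
t: 9.47
tool_pos: [481.7, -293.5, 30.6]
ee_rot: [[0.069, 0.998, 0.0], [0.998, -0.069, -0.001], [-0.001, 0.0, -1.0]]
ft_force: [0.8, -4.9, -1.0]
gripper_width: 34.0
finger_force: 2.0
```

```bash
python3 - <<'E'
from h import *
for o in tins(("side","top")): print(o)
s=sense();print(s["tool_pos"],s["gripper_width"],s["ft_force"],np.round(s["q"]))
E
```

```text
('side', 476.0, -175.5, 125.4, 'cen', np.float64(489.2), np.float64(-169.7))
('top', 500.0, -120.0, 68.9, 'cen', np.float64(493.8), np.float64(-113.1))
[ 482.07758403 -291.02108175   30.54071019] 34.21721024640733 [-0.59364451  0.33604169 -0.39199822] [ 37.  33. -14. 109.  12.  40.  12.]
```

Emit:
{"api": "drive_tool", "payload": {"targets": [{"dp":[0,-0.3,0],"dr":[0,0,0]},{"dp":[0,-0.4,0.1],"dr":[0,0,0.2]},{"dp":[0,-0.3,0.2],"dr":[0,0,0.24]},{"dp":[0,0,0],"dr":[0,0,0.24]},{"dp":[0,0,0],"dr":[0,0,0.24]},{"dp":[0,0,0],"dr":[0,0,0.24]},{"dp":[0,0,0],"dr":[0,0,0.24]},{"dp":[0,0,0],"dr":[0,0,0.24]}], "claw": 0}}

```text
t: 10.23
tool_pos: [481.1, -336.1, 42.4]
ee_rot: [[-0.685, 0.728, -0.0], [0.728, 0.685, 0.0], [0.0, -0.0, -1.0]]
ft_force: [-0.8, 0.0, -0.2]
gripper_width: -0.2
finger_force: 0.0
```

Emit:
{"api": "drive_tool", "payload": {"targets": [{"dp":[0,0,0],"dr":[0,0,0.24]},{"dp":[0,0,0],"dr":[0,0,0.24]},{"dp":[0,0,0],"dr":[0,0,0.24]},{"dp":[0,0,0],"dr":[0,0,0.24]},{"dp":[0,0,0],"dr":[0,0,0.24]},{"dp":[0,0,0],"dr":[0,0,0.24]},{"dp":[0,0,0],"dr":[0,0,0.06]},{"dp":[0,0,0],"dr":[0,0,0]}]}}

```text
t: 10.9
tool_pos: [480.9, -336.0, 42.1]
ee_rot: [[-0.998, 0.071, -0.0], [0.071, 0.998, 0.001], [0.0, 0.001, -1.0]]
ft_force: [0.3, 0.7, 0.4]
gripper_width: -0.0
finger_force: 0.0
```

```bash
python3 - <<'E'
from h import *
for o in tins(("side","top"),(430,560,-480,-20)): print(o)
p=camera("side");cv2.imwrite("pics/s2c.png",cv2.resize(p["image"][160:360,200:400],(600,600))[:,:,::-1])
c=cloud(p)
s=sense();print(s["tool_pos"],s["gripper_width"],s["ee_rot"],np.round(s["q"]))
x,y,_=s["tool_pos"]
for z in range(40,160,10):
    q=c[(abs(c[:,2]-z)<5)&(abs(c[:,0]-x)<60)&(abs(c[:,1]-y)<40)]
    if len(q): print(z,len(q),np.round([q[:,0].min()-x,q[:,0].max()-x,q[:,1].min()-y,q[:,1].max()-y]))
E
```

```text
('side', 486.4, -164.1, 116.3, 'cen', np.float64(490.0), np.float64(-163.3))
('top', 485.0, -163.5, 112.9, 'cen', np.float64(487.6), np.float64(-165.0))
[ 481.24111052 -335.26882665   42.34230704] -0.042667160431100616 [[-9.97364356e-01  7.25555583e-02 -1.78656550e-04]
 [ 7.25555261e-02  9.97364358e-01  1.80649222e-04]
 [ 1.91292780e-04  1.67210575e-04 -9.99999968e-01]] [ 56.  38. -36. 104.  30.  48.  91.]
40 1 [-8. -8.  9.  9.]
50 40 [-10.  12.   1.  16.]
60 48 [-11.  12.  -2.  17.]
70 49 [-11.  11.  -6.  19.]
80 18 [-13.   8.  -8.  18.]
90 53 [-14.  15. -28.  36.]
100 26 [-12.  11.   5.  40.]
110 37 [-17.  -5.  -7.  37.]
120 48 [-17.  19.  -9.  30.]
130 47 [-17.  21.  -9.  35.]
140 72 [-20.  21. -13.  38.]
150 78 [-20.  21. -14.  40.]
```

View pics/s2c.png

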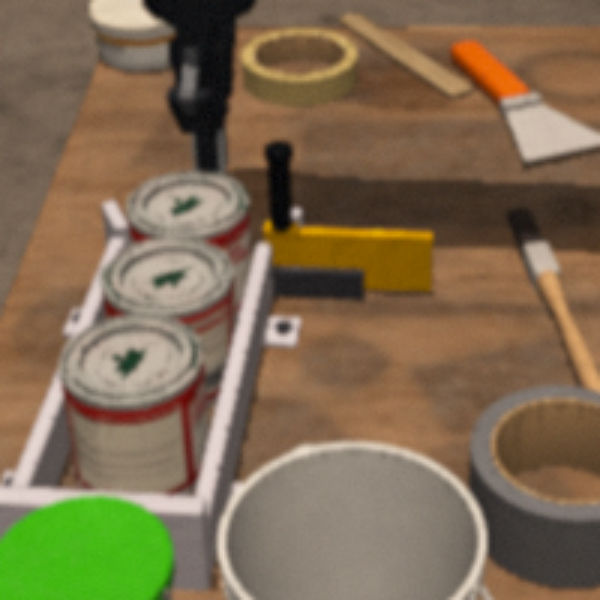

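The three tins stand in single file, with lids at image (263,228), (257,253) and (243,280). The gripper is turned behind them and clear of the post, so I'll push the file back.

Emit:
{"api": "drive_tool", "payload": {"targets": [{"dp":[0,0.25,0],"dr":[0,0,0]},{"dp":[0,0.3,0],"dr":[0,0,0]},{"dp":[0.01,0.25,0],"dr":[0,0,0]},{"dp":[0.01,0.18,0],"dr":[0,0,0]},{"dp":[0.01,0.18,0],"dr":[0,0,0]},{"dp":[0.01,0.18,0],"dr":[0,0,0]},{"dp":[0.01,0.18,0],"dr":[0,0,0]},{"dp":[0.01,0.15,0],"dr":[0,0,0]}]}}

```text
t: 11.72
tool_pos: [484.0, -267.6, 42.7]
ee_rot: [[-0.998, 0.07, 0.0], [0.07, 0.998, -0.001], [-0.0, -0.001, -1.0]]
ft_force: [0.1, -5.4, 1.0]
gripper_width: -0.2
finger_force: 2.5
```

```bash
cat >> h.py <<'E'
O=np.array([483,-255.5]);e=np.array([.063,.998]);n=np.array([.998,-.063])
def lids():
    for nm in("top","side"):
        p=camera(nm);c=cloud(p);d=c[:,:2]-O;rx=d@n;ry=d@e
        k=(abs(rx)<46)&(ry>-60)&(ry<262)&(c[:,2]>70)&(c[:,2]<83)
        print(nm,"lid y span",np.round([ry[k].min(),ry[k].max()],1))
        for a in(0,77,154): 
            q=k&(ry>ry[k].max()-a-77)&(ry<ry[k].max()-a); print(np.round([rx[q].min(),rx[q].max()]),end=" ")
        k=(abs(rx)<50)&(ry>225)&(ry<270)&(c[:,2]>48)&(c[:,2]<60); print("stop",np.round([ry[k].min(),ry[k].max(),ry[k].mean()],1))
E
python3 - <<'E'
from h import *
lids();s=sense();print(s["tool_pos"],s["ft_force"])
E
```

```text
top lid y span [ 62.6 233.3]
[-37.  40.] [-41.  35.] [-30.  29.] stop [242.8 258.5 250.8]
side lid y span [-10.8 238.3]
[-34.  42.] [-39.  38.] [-36.  40.] stop [225.1 262.1 247.3]
[ 484.20470765 -266.24274837   42.68305068] [ 0.34204902 -0.43807269 -0.03206789]
```

Emit:
{"api": "drive_tool", "payload": {"targets": [{"dp":[0,0.08,0],"dr":[0,0,0]},{"dp":[0,0.07,0],"dr":[0,0,0]},{"dp":[0,0.05,0],"dr":[0,0,0]},{"dp":[0,0,0],"dr":[0,0,0]}]}}

```text
t: 12.15
tool_pos: [484.0, -260.0, 42.6]
ee_rot: [[-0.998, 0.07, 0.0], [0.07, 0.998, -0.001], [-0.0, -0.001, -1.0]]
ft_force: [-0.6, -3.1, 1.1]
gripper_width: -0.1
finger_force: 1.7
```

```bash
python3 - <<'E'
from h import *
lids();s=sense();print(s["tool_pos"],s["ft_force"])
E
```

```text
top lid y span [ 71.1 241.2]
[-36.  41.] [-41.  35.] [-29.  28.] stop [242.9 258.4 251. ]
side lid y span [-10.3 245.1]
[-34.  43.] [-39.  38.] [-36.  40.] stop [225.2 262.3 248.2]
[ 483.93576007 -259.97412251   42.5649863 ] [-0.20990295 -4.89078123  1.32667324]
```

Emit:
{"api": "drive_tool", "payload": {"targets": [{"dp":[0,-0.2,0],"dr":[0,0,0]},{"dp":[0,-0.4,0],"dr":[0,0,0]},{"dp":[0,-0.4,0.4],"dr":[0,0,0]},{"dp":[0,0,0.9],"dr":[0,0,0]},{"dp":[0,0,0.9],"dr":[0,0,0]},{"dp":[-0.3,0,0.3],"dr":[0,0,0]},{"dp":[-0.9,0.1,0],"dr":[0,0,0]},{"dp":[-0.9,0.4,0],"dr":[0,0,0]}]}}

```text
t: 12.92
tool_pos: [400.4, -280.9, 143.1]
ee_rot: [[-0.997, 0.071, 0.003], [0.071, 0.997, -0.0], [-0.003, -0.0, -1.0]]
ft_force: [-1.2, 0.3, -0.1]
gripper_width: 0.0
finger_force: 0.0
```

```bash
cat >> h.py <<'E'
def gate():
    for nm in("top","side"):
        p=camera(nm);c=cloud(p);T=p["image"][p["depth"]>0].astype(int);d=c[:,:2]-O;rx=d@n;ry=d@e
        y=(T[:,0]>120)&(T[:,1]>90)&(T[:,2]<60)&(abs(ry)<20)&(rx>-170)&(rx<80)&(c[:,2]>25)&(c[:,2]<60)
        if y.any(): print(nm,"yellow x",np.round([rx[y].min(),rx[y].max()]),"y",np.round(ry[y].mean(),1))
        for s in spot_point(p,"gate_handle")[:2]:
            w=P(p,*s["xy"],85)[:2]-O; print(nm,"handle",round(s["score"],2),np.round([w@n,w@e],1))
E
python3 - <<'E'
from h import *
lids();gate();s=sense();print(s["tool_pos"],s["ft_force"])
E
```

```text
top lid y span [ 66.6 240.5]
[-35.  40.] [-42.  35.] [-29.  32.] stop [243.2 258.7 251. ]
side lid y span [ 12.4 244.8]
[-33.  43.] [-39.  38.] [-36.  40.] stop [225.4 262.4 248.4]
side yellow x [-151.  -44.] y 0.1
side handle 0.88 [-60.2   7.7]
[ 401.11438419 -279.940768    142.83747396] [-0.0862342  -0.87902208 -0.10500552]
```

Emit:
{"api": "drive_tool", "payload": {"targets": [{"dp":[-0.26,0.35,0],"dr":[0,0,0]},{"dp":[0,0.37,-0.1],"dr":[0,0,0]},{"dp":[0,0,-0.5],"dr":[0,0,0]},{"dp":[0,0,-0.5],"dr":[0,0,0]},{"dp":[0,0,-0.3],"dr":[0,0,0]},{"dp":[0,0,0],"dr":[0,0,0]},{"dp":[0.15,-0.01,0],"dr":[0,0,0]},{"dp":[0.15,-0.01,0],"dr":[0,0,0]}]}}

```text
t: 13.88
tool_pos: [402.9, -251.8, 87.1]
ee_rot: [[-0.998, 0.07, 0.001], [0.07, 0.998, 0.0], [-0.001, 0.0, -1.0]]
ft_force: [0.5, 0.5, 0.4]
gripper_width: -0.1
finger_force: 0.0
```

Emit:
{"api": "drive_tool", "payload": {"targets": [{"dp":[0.2,-0.012,0],"dr":[0,0,0]},{"dp":[0.2,-0.012,0],"dr":[0,0,0]},{"dp":[0.2,-0.012,0],"dr":[0,0,0]},{"dp":[0.2,-0.012,0],"dr":[0,0,0]}]}}

```text
t: 14.22
tool_pos: [434.7, -253.8, 86.9]
ee_rot: [[-0.998, 0.07, 0.0], [0.07, 0.998, -0.0], [-0.0, -0.0, -1.0]]
ft_force: [-1.6, 1.0, 0.9]
gripper_width: -0.4
finger_force: 0.8
```

```bash
python3 - <<'E'
from h import *
gate();s=sense();print(s["tool_pos"],s["ft_force"])
p=camera("side");cv2.imwrite("pics/s3c.png",cv2.resize(p["image"][160:360,200:400],(600,600))[:,:,::-1])
E
```

```text
side yellow x [-122.  -32.] y 0.0
side handle 0.86 [-23.4  -4.8]
[ 434.00262085 -253.31127151   86.50218334] [-0.71287203  0.11678183 -0.02224723]
```

View pics/s3c.png

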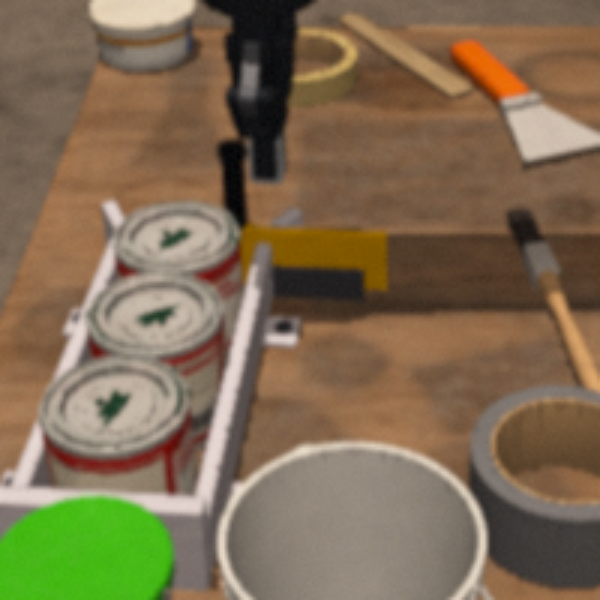

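The gate slides with the post at image (277,222), and the last tin's front is clear of its path. I'll keep pushing.

Emit:
{"api": "drive_tool", "payload": {"targets": [{"dp":[0.2,-0.012,0],"dr":[0,0,0]},{"dp":[0.2,-0.012,0],"dr":[0,0,0]},{"dp":[0.2,-0.012,0],"dr":[0,0,0]},{"dp":[0.2,-0.012,0],"dr":[0,0,0]},{"dp":[0.2,-0.012,0],"dr":[0,0,0]},{"dp":[0.2,-0.012,0],"dr":[0,0,0]},{"dp":[0.15,-0.01,0],"dr":[0,0,0]},{"dp":[0.1,-0.006,0],"dr":[0,0,0]}]}}

```text
t: 15.13
tool_pos: [492.7, -257.0, 86.5]
ee_rot: [[-0.998, 0.069, 0.001], [0.069, 0.998, 0.0], [-0.001, 0.0, -1.0]]
ft_force: [-0.9, -1.1, -0.5]
gripper_width: -0.1
finger_force: 0.7
```

```bash
python3 - <<'E'
from h import *
gate();s=sense();print(s["tool_pos"],s["ft_force"])
E
```

```text
side yellow x [-66. -29.] y 0.0
side handle 0.71 [35.2 -8.4]
[ 491.91638311 -256.79419271   86.60644254] [-0.44067368 -0.32777819 -0.18447009]
```

Emit:
{"api": "drive_tool", "payload": {"targets": [{"dp":[0.05,-0.003,0],"dr":[0,0,0]},{"dp":[0.05,-0.003,0],"dr":[0,0,0]},{"dp":[0,0,0],"dr":[0,0,0]}]}}

```text
t: 15.58
tool_pos: [495.7, -257.3, 86.6]
ee_rot: [[-0.998, 0.07, 0.0], [0.07, 0.998, 0.0], [-0.0, 0.0, -1.0]]
ft_force: [-0.2, 1.2, 0.0]
gripper_width: -0.2
finger_force: 0.3
```

Emit:
{"api": "drive_tool", "payload": {"targets": [{"dp":[0.05,-0.003,0],"dr":[0,0,0]},{"dp":[0,0,0],"dr":[0,0,0]}]}}

```text
t: 15.75
tool_pos: [497.7, -257.4, 86.5]
ee_rot: [[-0.998, 0.07, 0.0], [0.07, 0.998, -0.0], [-0.0, -0.0, -1.0]]
ft_force: [-0.1, -0.5, -1.1]
gripper_width: 0.0
finger_force: 0.4
```

Emit:
{"api": "drive_tool", "payload": {"targets": [{"dp":[0.04,-0.003,0],"dr":[0,0,0]},{"dp":[0.04,0,0],"dr":[0,0,0]}]}}

```text
t: 15.92
tool_pos: [500.7, -257.6, 86.5]
ee_rot: [[-0.998, 0.07, -0.0], [0.07, 0.998, -0.0], [0.0, -0.0, -1.0]]
ft_force: [-0.7, -0.3, 0.6]
gripper_width: 0.2
finger_force: 0.6
```

```bash
python3 - <<'E'
from h import *
gate();s=sense();print(s["tool_pos"],s["ft_force"])
E
```

```text
side yellow x [-59. -28.] y -0.1
side handle 0.81 [33.   1.8]
[ 500.74833052 -257.59910476   86.47468899] [-0.31242707  0.12773981  0.08524175]
```

Emit:
{"api": "drive_tool", "payload": {"targets": [{"dp":[0.05,-0.003,0],"dr":[0,0,0]},{"dp":[0.05,-0.003,0],"dr":[0,0,0]}]}}

```text
t: 16.28
tool_pos: [501.4, -257.8, 86.0]
ee_rot: [[-0.997, 0.071, -0.007], [0.071, 0.998, 0.0], [0.007, -0.0, -1.0]]
ft_force: [-16.8, 2.1, 10.7]
gripper_width: 0.3
finger_force: 8.6
```

Emit:
{"api": "drive_tool", "payload": {"targets": [{"dp":[0.05,-0.003,0],"dr":[0,0,0]},{"dp":[0,0,0],"dr":[0,0,0]}]}}

```text
t: 16.45
tool_pos: [501.4, -257.9, 85.6]
ee_rot: [[-0.997, 0.071, -0.011], [0.071, 0.997, 0.0], [0.011, -0.001, -1.0]]
ft_force: [-17.7, 2.6, 9.6]
gripper_width: -0.2
finger_force: 9.3
```

Force rises to 17 N while the tool stops advancing, so the gate is against its stop. I'll back off and rise.

Emit:
{"api": "drive_tool", "payload": {"targets": [{"dp":[-0.2,0.01,0],"dr":[0,0,0]},{"dp":[-0.3,0.01,0],"dr":[0,0,0]},{"dp":[0,0,0.5],"dr":[0,0,0]},{"dp":[0,0,0.9],"dr":[0,0,0]},{"dp":[0,-0.3,0.9],"dr":[0,0,0]},{"dp":[0,-0.8,0.5],"dr":[0,0,0]},{"dp":[0,-0.9,0],"dr":[0,0,0]},{"dp":[0,-0.9,0],"dr":[0,0,0]}]}}

```text
t: 17.12
tool_pos: [488.2, -374.8, 201.2]
ee_rot: [[-0.998, 0.068, 0.004], [0.068, 0.998, -0.003], [-0.005, -0.003, -1.0]]
ft_force: [0.6, 0.0, -0.5]
gripper_width: 0.2
finger_force: 0.0
```

```bash
python3 - <<'E'
from h import *
gate();lids();s=sense();print(s["tool_pos"],s["ft_force"])
p=camera("side");cv2.imwrite("pics/s4c.png",cv2.resize(p["image"][160:360,200:400],(600,600))[:,:,::-1])
for t in ("top","side"):
    for m in masks_of(camera(t),"masking_tape")[:2]: print(m["rect"],m["score"])
E
```

```text
top yellow x [-60.  27.] y -5.8
top handle 0.73 [30.1 -4.3]
side yellow x [-59. -28.] y -0.0
side handle 0.66 [37.7 -2.3]
top lid y span [ -8.8 241.6]
[-35.  41.] [-41.  36.] [-39.  38.] stop [244.1 258.9 251.3]
side lid y span [ -1.3 244.3]
[-34.  43.] [-39.  39.] [-37.  40.] stop [225.1 261.4 248.1]
[ 487.29938782 -371.67798729  198.44959626] [-0.11950899  0.01785238 -0.18957984]
[403.2, 182.9, 36.5, 36.1] 0.67
[220.9, 156.8, 30.8, 30.7] 0.25
[300.5, 183.9, 38.7, 26.9] 0.77
```

View pics/s4c.png

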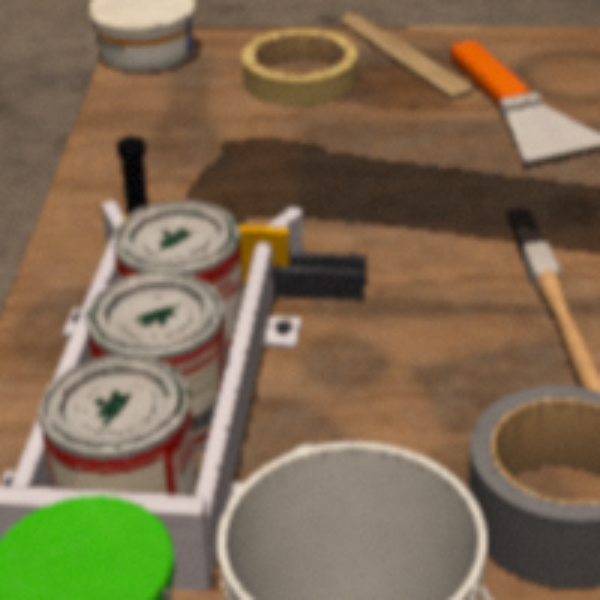

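The gate lies across the mouth with its post at image (244,220), the three tins stand upright in file behind it, and the tape hasn't moved. I'll hand the job in.

```bash
python3 -c "
from rig import *
print(job_done())"
```

```text
the job is handed in; nothing more can be done
None
```

I handed the job in with all three tins upright in single file in the lane, the gate pushed shut against its stop, and the masking tape where it was; the verdict was not shown to me.

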